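Ratchet the hold-down of a spray jig tight

ROBOT

A 6-joint arm with a two-finger parallel gripper is mounted at the origin on the work surface. World frame = base frame: x ahead of the robot, y to its left, z up, the work surface at z = 0. Lengths are in m, angles in rad, forces in N, time in s.
With the tool pointing down it reaches from about 0.425 to 0.95 m from the base axis. Payload 14.7 kg.
Tool frame: the origin (TCP) lies midway between the tips of the shut fingers; the grasp point (between the pads) lies 19 mm behind it (arm.grip_point_offset is the distance from the TCP to the grasp point, in m); z points along the fingers, y is the line along which they close (so a half turn about z gives the same grasp; the last joint's range is limited). The gripper opens to 85 mm and grips with 20 to 120 N. Pads are 22 mm wide; open, the fingers measure 114 mm over their backs; the gripper's body (76 mm by 85 mm) begins 54 mm behind the grasp point. The pads swing forward as they close: fully open they stand 13 mm farther back than shut.
Start: joints at [-1.336, 0.48, 1.596, -0, 1.065, -0.047], TCP at [0.181, -0.624, 0.231] pointing down, gripper open.
Joint ranges: [-2.75, 2.75], [-0.82, 2.05], [0.23, 2.67], [-1.56, 4.7], [0.09, 2.69], [-2.92, 2.92]. Speed limits (rad/s): [1.89, 1.89, 2.39, 3.01, 3.01, 3.01].

INTERFACE

Orientations are given as a rotation vector (axis times angle).
In Python, from cell import arm gives the robot as it stands.
- The arm moves only by the tool apply_moves, never from a script. Its argument "commands" is a list that holds one entry, the list of rows, each a list of 5 numbers: the shift along the tool's x, y, z in units of 40 mm (1.0 is 40 mm), then the turn about the tool's z in units of 6 degrees (1.0 is 6 degrees), then the closure, from 0 (fully open) to 1 (shut). In form: [[[dx, dy, dz, yaw, jaw], ...]]. A call has 1 to 12 rows; each row shifts and turns the commanded pose from where the row before left it, along the tool's axes as they then stand; what a row does not reach is not made up. A row lasts 1/12 s, in which the tool goes at most 41.7 mm and 7.16 degrees, less where a joint would pass 70% of its speed; a pose out of reach is approached as far as the arm can. A call is refused whole if a number of a shift passes 1 or a number of a turn 1, either way. A call with a gripper value outside its range is refused whole. The fingers move at their own pace and stop on an object; "newtons" is the grip in N (left out, the last holds). Time passes only in rows, so rows that do not move let the fingers close. It gives the time, the measured TCP pose, the force, the opening and the grip force at its end, in the units of the state.
- arm.state(): the state, without advancing time (a new reading comes with each control period).
- arm.snapshot(name): name is "side" or "top" or "wrist"; returns a dict with "img" (420x560x3 uint8, red, green, blue), "z_map" (420x560 float32, m along the optical axis (not along the pixel's ray), 0 where there is no reading), "fx", "fy", "cx", "cy" (pixels), "camera_from_world" (4x4, takes a point from world to camera coordinates); the wrist camera has in their place "mount" (4x4, takes a point from camera to tool coordinates, whose origin is the TCP and whose axes are the flange's). Camera axes: x right, y down, z forward; pixel columns grow to the right and rows downward; lengths in m; the calibration is good to about 2 mm. A picture is of the moment at which its call begins: read the wrist's pose just before it.
- arm.finish_job(): hands the job in; it is judged then, once.
The state is a dict: "clock": time; "joints": joint angles; "qd": joint speeds; "joint_torque": joint torques, N m; "eef_pos": TCP position; "tcp_rot": TCP orientation; "ft_force": force on the tool from outside, world axes, zero at the start; "moment": the same for the moment, N m; "opening": finger opening in m; "grip_force": force on a finger pad.
Only numpy, scipy, OpenCV 4.12 (cv2) and the standard library are available. Lean on these libraries where they do the work, as an engineer would, in place of code of your own. Each camera call takes 0.05 s, during which the arm holds its last target. There are 200 camera calls.

TASK

Clamp the blue panel in its spray jig: swing the orange-handled ratchet lever of that jig to and fro between its two yellow stop pegs until the red pointer on the bolt has come round clockwise into the green field, no farther, and let go. The jig with the bare wooden panel is already tight: leave its lever alone.

Things in the scene. Friction and masses are not known exactly. Their poses are not given: they have to be found in the camera images.
- blue_bolt (a joint): Clamp bolt of the blue panel's jig: angle in rad, grows clockwise from above. Red pointer on a white cap, reaching 62 mm from the axis. Green field: 2.2 to 2.6 (tight at 2.4); starts at 0 to 0.9, ends at 2.9, cannot be turned back. Only the lever turns it, by a 20-tooth ratchet: clockwise swings drive it after up to 0.32 rad of slack, anticlockwise ones click back freely. Stiff, 0.18 N m.
- blue_hub (a point): Point on the bolt's upright axis, 70 mm above the bench, at the top of the lever's black round head (72 mm diameter; bolt cap above it up to 85 mm above the bench). Its axes are the fixed jig's: z up, +x from the bolt towards the blue panel, -y towards the green field. At mid swing the lever points along -x.
- blue_knob (a point): Centre of the lever's orange upright round handle: 26 mm diameter, free to spin, 67 to 120 mm above the bench; this point at 96 mm, 110 mm from the bolt axis. Bar below it: 18 mm wide, top at 66 mm. The lever swings level, 0.61 rad either side of mid swing, between yellow pegs (tops 68 mm above the bench, 75 mm from the axis); stays where left; about 2 N drives it.
- bare_knob (a point): Centre of the same kind of orange handle on the lever of the other jig, the one with the bare wooden panel. To be left alone.

How it is judged:
By the outcome, as a careful person would: the job done as asked, in the order asked, and still so for the second after the job is handed in, with the robot touching nothing.
It also fails if it takes over 58 s, if anything falls off the work surface, if the arm or the gripper's body presses on something with over 40 N, if the wrist force passes 120 N, or if a joint passes its speed limit or range.

## Working session

There is one attempt and no reset: what is moved stays moved. The work goes in short steps, Python scripts to look and compute and a tool call to move; the robot and the scene stay as the last step left them, time stands still between calls to the robot, and variables do not carry over. Pictures are saved under pics/ and viewed, at most 10 in all, crops included, and the job is handed in when it is done.

Besides the shell and the picture viewer there is one more tool, called after ">>>" as a command line: name --argument value ..., lists and objects as JSON in quotes. apply_moves: Moves the arm, as the interface text tells. Its arguments: {"type":"object","properties":{"commands":{"type":"array"},"newtons":{"type":"number"}},"required":["commands"]}

```bash
ls; mkdir -p pics; cat > h.py <<'E'
import numpy as np, cv2
from scipy.spatial.transform import Rotation as R
from cell import arm
def snap(n):
    st=arm.state(); s=arm.snapshot(n)
    if n=="wrist":
        T=np.eye(4);T[:3,:3]=R.from_rotvec(st["tcp_rot"]).as_matrix();T[:3,3]=st["eef_pos"]
        s["wc"]=T@s["mount"]
    else: s["wc"]=np.linalg.inv(s["camera_from_world"])
    return s
def onplane(s,u,v,z):
    d=s["wc"][:3,:3]@np.array([(u-s["cx"])/s["fx"],(v-s["cy"])/s["fy"],1]);o=s["wc"][:3,3]
    return o+d*(z-o[2])/d[2]
def proj(s,p):
    c=np.linalg.inv(s["wc"])@np.r_[p,1];return s["fx"]*c[0]/c[2]+s["cx"],s["fy"]*c[1]/c[2]+s["cy"]
def save(s,name): cv2.imwrite("pics/"+name,s["img"][:,:,::-1])
E
python3 - <<'E'
from h import *
for n in("top","side"):
    s=snap(n);save(s,n+"0.png");print(n,s["wc"][:3,3].round(3),s["fx"])
print(arm.state())
E
```

```text
pics
top [ 0.441 -0.01   0.808] 456.6873273005977
side [0.204 0.56  0.512] 499.43982289491584
{'clock': 0.1, 'joints': array([-1.33557503e+00,  4.80741948e-01,  1.59679514e+00,  3.01352346e-05,
        1.06511039e+00, -4.66041993e-02]), 'qd': array([-0.00079423, -0.00198633, -0.00071677, -0.00190063, -0.0011589 ,
        0.00214706]), 'joint_torque': array([ 6.34978660e-04, -9.52255726e+01, -4.31040502e+01, -5.65578057e-05,
        5.24015064e-03, -2.94556162e-05]), 'eef_pos': array([ 0.18071397, -0.62399783,  0.23076007]), 'tcp_rot': array([-3.10941490e+00, -4.41056317e-01,  1.14775807e-04]), 'ft_force': array([ 0.04213819, -0.35950847, -0.20886564]), 'moment': array([-0.00495546, -0.02227923,  0.11956092]), 'grip_force': 0.0, 'opening': 0.08522771799622661}
```

View pics/top0.png

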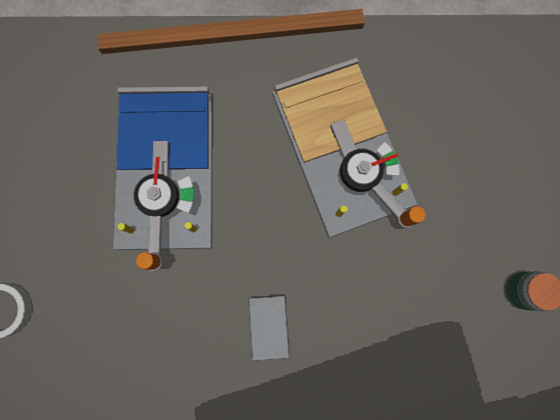

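View pics/side0.png

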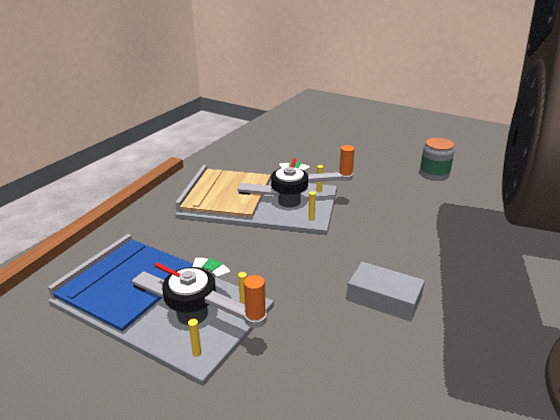

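```bash
cat >> h.py <<'E'
def mask(s,name):
    h=cv2.cvtColor(s["img"],cv2.COLOR_RGB2HSV).astype(int);H,S,V=h[...,0],h[...,1],h[...,2]
    if name=="red": return ((H<4)|(H>174))&(S>170)&(V>70)
    if name=="orange": return (H>=5)&(H<14)&(S>200)&(V>120)
    if name=="green": return (H>45)&(H<80)&(S>150)
    if name=="blue": return (H>100)&(H<125)&(S>150)
    if name=="white": return (S<40)&(V>185)
    if name=="yellow": return (H>24)&(H<35)&(S>180)
def world(s,m):
    v,u=np.nonzero(m&(s["z_map"]>0));z=s["z_map"][v,u]
    c=np.stack([(u-s["cx"])/s["fx"]*z,(v-s["cy"])/s["fy"]*z,z],1)
    return c@s["wc"][:3,:3].T+s["wc"][:3,3]
E
python3 - <<'E'
from h import *
s=snap("top")
for n in("red","orange","green","blue","yellow","white"):
    m=mask(s,n);m[:,240:]=False;m[:,:100]=False;m[:80]=False
    p=world(s,m)
    print(n,len(p),p.mean(0).round(4),np.percentile(p,[3,97],axis=0).round(4).tolist())
    if n=="blue":
        print(cv2.minAreaRect(p[:,:2].astype(np.float32)))
p=world(s,(np.add.outer((np.arange(420)-193)**2,(np.arange(560)-154)**2)<30**2))
k=p[(p[:,2]>.062)&(p[:,2]<.09)]
print(len(k)); 
# red far-end vs hub
m=mask(s,"red");m[:,240:]=False;m[:80]=False;r=world(s,m);print("red",r[np.argmax(r[:,0])],r[np.argmin(r[:,0])])
q=p[(p[:,2]>.066)&(p[:,2]<.074)]
print("head",cv2.minEnclosingCircle(q[:,:2].astype(np.float32)),np.percentile(q[:,2],[10,50,90]))
im=cv2.resize(s["img"][130:290,90:240],None,fx=3.7,fy=3.7,interpolation=cv2.INTER_CUBIC)
cv2.imwrite("pics/c1.png",im[:,:,::-1])
E
```

```text
red 81 [0.6235 0.1693 0.0756] [[0.6045, 0.1663, 0.0737], [0.6445, 0.1723, 0.078]]
orange 6 [0.4698 0.1684 0.1178] [[0.4639, 0.1615, 0.1167], [0.4838, 0.1731, 0.1193]]
green 139 [0.5856 0.1195 0.066 ] [[0.5757, 0.111, 0.0633], [0.5945, 0.1292, 0.0686]]
blue 6206 [0.7124 0.1712 0.0252] [[0.6449, 0.0966, 0.0223], [0.776, 0.2464, 0.0287]]
((0.710789680480957, 0.1719665378332138), (0.1402759999036789, 0.15824632346630096), 0.1739986538887024)
yellow 58 [0.5332 0.1794 0.0652] [[0.5291, 0.1126, 0.0559], [0.5375, 0.2281, 0.0686]]
white 697 [0.5845 0.1574 0.071 ] [[0.5617, 0.1163, 0.0633], [0.6095, 0.1931, 0.0758]]
1725
red [0.64611439 0.16771574 0.07734525] [0.60237877 0.17127371 0.07745192]
head ((0.5882622003555298, 0.1705360859632492), 0.04729043319821358) [0.067186   0.06978596 0.0734786 ]
```

View pics/c1.png

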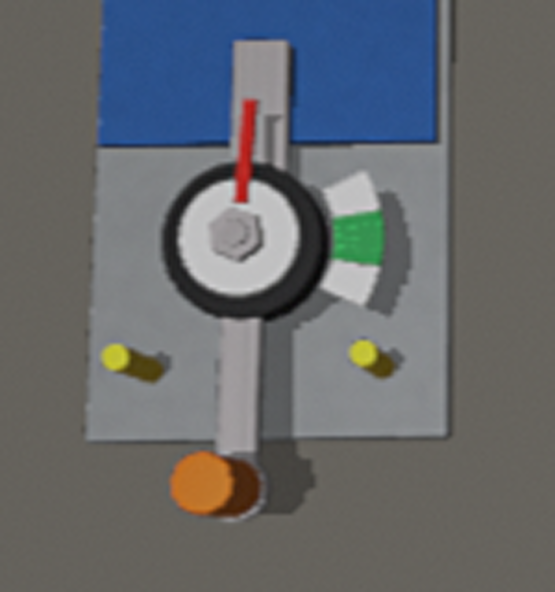

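>>> apply_moves --commands '[[[0,0,0,0.9,0],[0,0,0,0.9,0],[0,0,0,0.89,0],[0.65,-0.7,0,0,0],[0.65,-0.7,0,0,0],[0.65,-0.7,0,0,0],[0.65,-0.7,0,0,0],[0.65,-0.7,0,0,0],[0.65,-0.7,0,0,0],[0.65,-0.7,0,0,0],[0.65,-0.7,0,0,0],[0.65,-0.7,0,0,0]]]' --newtons 30

```text
clock: 1.15
eef_pos: [0.4156, -0.3707, 0.2312]
tcp_rot: [-3.141, 0.0, 0.0]
ft_force: [-0.2, -0.9, 0.5]
opening: 0.0855
grip_force: 0.0
```

```bash
python3 - <<'E'
from h import *
s=snap("top")
h=cv2.cvtColor(s["img"],cv2.COLOR_RGB2HSV).astype(int);m=(h[...,0]>4)&(h[...,0]<18)&(h[...,1]>180)&(h[...,2]>170)
m[:,200:]=0;m[:200]=0;v,u=np.nonzero(m);(c,r)=cv2.minEnclosingCircle(np.stack([u,v],1).astype(np.float32));print(c,r,onplane(s,*c,.12))
st=arm.state();print(st["clock"],st["eef_pos"],R.from_rotvec(st["tcp_rot"]).as_matrix().round(3).tolist(),st["joints"])
E
```

```text
(144.0, 260.0) 8.062357902526855 [0.47569171 0.1720156  0.12      ]
1.2 [ 0.41940622 -0.36632449  0.23127601] [[1.0, 0.002, 0.001], [0.002, -1.0, 0.002], [0.001, -0.002, -1.0]] [-0.7739113   0.35065088  1.81202546  0.00275509  0.97928091  0.79380792]
```

>>> apply_moves --commands '[[[0.14,-0.95,0,0,0],[0.14,-0.95,0,0,0],[0.14,-0.95,0,0,0],[0.14,-0.95,0,0,0],[0.14,-0.95,0,0,0],[0.14,-0.95,0,0,0],[0.14,-0.95,0,0,0],[0.14,-0.95,0,0,0],[0.14,-0.95,0,0,0],[0.14,-0.95,0,0,0],[0,-0.95,0,0,0],[0,-0.95,0,0,0]]]'

```text
clock: 2.2
eef_pos: [0.4705, 0.0855, 0.2313]
tcp_rot: [3.142, 0.0, 0.0]
ft_force: [1.2, 1.1, -0.1]
opening: 0.0849
grip_force: 0.0
```

>>> apply_moves --commands '[[[0,-0.95,0,0,0],[0,-0.95,0,0,0],[0,0,0,0,0],[0,0,0,0,0],[0,0,0,0,0]]]'

```text
clock: 2.62
eef_pos: [0.4704, 0.1596, 0.2311]
tcp_rot: [3.141, 0.002, -0.001]
ft_force: [1.1, 0.1, -0.4]
opening: 0.0855
grip_force: 0.0
```

```bash
python3 - <<'E'
from h import *
s=snap("wrist");save(s,"w1.png")
st=arm.state();print(st["clock"],st["eef_pos"],R.from_rotvec(st["tcp_rot"]).as_matrix().round(3).tolist(),st["joints"])
h=cv2.cvtColor(s["img"],cv2.COLOR_RGB2HSV).astype(int);m=(h[...,0]>4)&(h[...,0]<18)&(h[...,1]>180)
p=world(s,m);t=p[p[:,2]>.115];print(len(t),cv2.minEnclosingCircle(t[:,:2].astype(np.float32)))
E
```

```text
2.6667 [0.47054464 0.15901791 0.23115243] [[1.0, -0.0, -0.0], [-0.0, -1.0, -0.0], [-0.0, 0.0, -1.0]] [ 2.65026629e-01  2.66988353e-01  1.94009088e+00 -2.88272194e-04
  9.35010004e-01  1.83600285e+00]
614 ((0.47674232721328735, 0.17252838611602783), 0.012883560732007027)
```

View pics/w1.png

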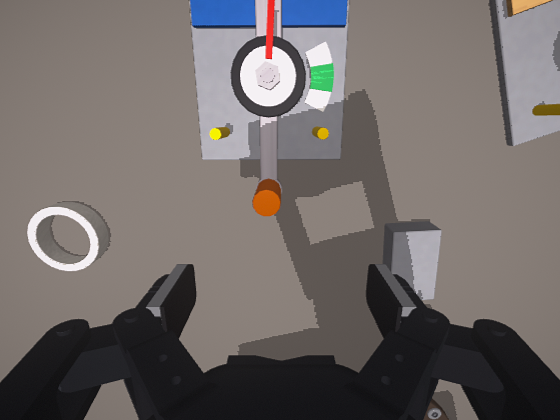

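>>> apply_moves --commands '[[[0.15,-0.33,0.8,0,0],[0,0,0.9,0,0],[0,0,0.9,0,0],[0,0,0.8,0,0],[0,0,0.37,0,0.3],[0,0,0,0,1],[0,0,0,0,1],[0,0,0,0,1],[0,0,0,0,1],[0,0,0,0,1]]]' --newtons 30

```text
clock: 3.5
eef_pos: [0.4778, 0.1729, 0.082]
tcp_rot: [-3.141, 0.0, -0.004]
ft_force: [-0.4, -0.4, 5.4]
opening: 0.0249
grip_force: 30.4
```

>>> apply_moves --commands '[[[0.02,-0.25,0,0,1],[0.035,-0.245,0,0,1],[0.06,-0.24,0,0,1],[0.08,-0.235,0,0,1],[0.1,-0.225,0,0,1],[0.12,-0.215,0,0,1],[0,0,0,0,1],[0,0,0,0,1]]]'

```text
clock: 4.17
eef_pos: [0.4945, 0.2302, 0.082]
tcp_rot: [-3.141, -0.001, -0.004]
ft_force: [0.1, -0.8, 9.7]
opening: 0.0252
grip_force: 30.9
```

```bash
cat >> h.py <<'E'
HUB=np.array([.5858,.171])
def bolt(n="top",z=.0775):
    s=snap(n);m=mask(s,"red")
    v,u=np.nonzero(m);p=np.array([onplane(s,a,b,z) for a,b in zip(u,v)])
    d=p[:,:2]-HUB;r=np.hypot(*d.T);k=(r>.015)&(r<.07);d=d[k]
    a=np.arctan2(-d[:,1].mean(),d[:,0].mean())
    e=arm.state()["eef_pos"][:2]-HUB
    print(n,"bolt",round(2.4-np.pi/2+a,3),"n",k.sum(),"lever",np.arctan2(e[1],-e[0]).round(3),"r",np.hypot(*e).round(4),arm.state()["ft_force"].round(1),arm.state()["clock"]);return s
E
python3 - <<'E'
from h import *
s=bolt();save(s,"t2.png");bolt("side")
E
```

```text
top bolt 1.245 n 84 lever 0.573 r 0.1089 [-0.1  0.1  9.2] 4.2167
side bolt 1.185 n 57 lever 0.572 r 0.1088 [-0.3  0.7  8.9] 4.2667
```

View pics/t2.png

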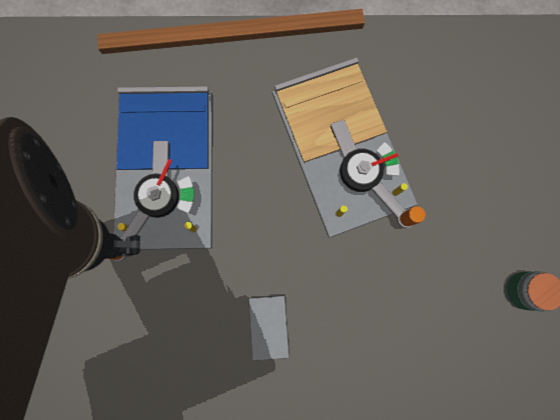

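>>> apply_moves --commands '[[[-0.13,0.225,-0.04,0,1],[-0.109,0.236,0,0,1],[-0.086,0.245,0,0,1],[-0.063,0.252,0,0,1],[-0.038,0.257,0,0,1],[-0.014,0.26,0,0,1],[0.011,0.26,0,0,1],[0.035,0.258,0,0,1],[0.059,0.253,0,0,1],[0.083,0.247,0,0,1],[0.106,0.238,0,0,1],[0.128,0.227,0,0,1]]]'

```text
clock: 5.27
eef_pos: [0.4955, 0.1112, 0.0825]
tcp_rot: [-3.14, 0.001, -0.009]
ft_force: [18.7, 14.1, -31.5]
opening: 0.0251
grip_force: 33.0
```

```bash
python3 - <<'E'
from h import *
s=bolt();bolt()
E
```

```text
top bolt nan n 0 lever -0.598 r 0.1081 [ 14.9   6.5 -31.8] 5.3167
top bolt nan n 0 lever -0.591 r 0.1083 [ 17.2  10.9 -27.9] 5.3667h.py:34: RuntimeWarning: Mean of empty slice.
  a=np.arctan2(-d[:,1].mean(),d[:,0].mean())
  ret = ret.dtype.type(ret / rcount)
```

>>> apply_moves --commands '[[[-0.05,-0.08,0.03,0,1],[0,0,0,0,1]]]'

```text
clock: 5.53
eef_pos: [0.4935, 0.1148, 0.0822]
tcp_rot: [-3.14, 0.001, -0.01]
ft_force: [9.9, 6.0, -6.6]
opening: 0.0253
grip_force: 35.4
```

```bash
python3 - <<'E'
from h import *
s=bolt("side");s=bolt("wrist");save(s,"w3.png")
E
```

```text
side bolt 1.184 n 80 lever -0.547 r 0.1081 [11.5  7.9 -7.2] 5.5833
wrist bolt 1.216 n 873 lever -0.547 r 0.1081 [10.9  6.  -7.6] 5.6333
```

View pics/w3.png

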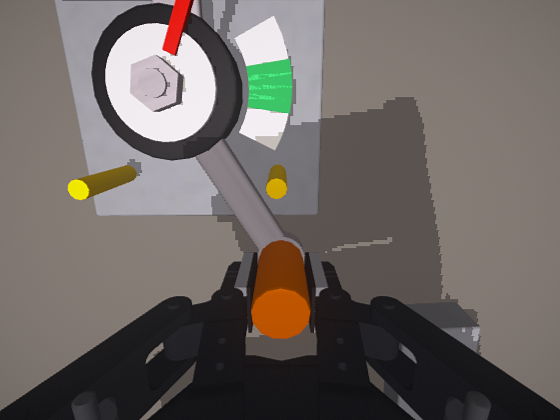

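>>> apply_moves --commands '[[[-0.1,-0.223,0,0,1],[-0.09,-0.233,0,0,1],[-0.079,-0.241,0,0,1],[-0.056,-0.248,0,0,1],[-0.033,-0.252,0,0,1],[-0.01,-0.254,0,0,1],[0.013,-0.254,0,0,1],[0.037,-0.251,0,0,1],[0.06,-0.247,0,0,1],[0.082,-0.24,0,0,1],[0.104,-0.232,0,0,1],[0.125,-0.221,0,0,1]]]'

```text
clock: 6.63
eef_pos: [0.4941, 0.2303, 0.0821]
tcp_rot: [-3.141, -0.001, -0.005]
ft_force: [7.4, -7.3, 0.9]
opening: 0.0252
grip_force: 35.9
```

```bash
python3 - <<'E'
from h import *
bolt("side");s=bolt("wrist");s=bolt();save(s,"t4.png")
E
```

```text
side bolt nan n 0 lever 0.59 r 0.1089 [ 4.4 -0.2 -3.3] 6.6833
wrist bolt 2.161 n 1385 lever 0.581 r 0.1091 [ 7.2 -4.9  4.1] 6.7333
top bolt 2.197 n 85 lever 0.577 r 0.109 [ 5.7 -5.   2.3] 6.7833h.py:34: RuntimeWarning: Mean of empty slice.
  a=np.arctan2(-d[:,1].mean(),d[:,0].mean())
  ret = ret.dtype.type(ret / rcount)
```

>>> apply_moves --commands '[[[-0.11,0.211,0,0,1],[-0.1,0.222,0,0,1],[-0.084,0.23,0,0,1],[-0.063,0.237,0,0,1],[-0.042,0.241,0,0,1],[0,0,0,0,1],[0,0,0,0,1]]]'

```text
clock: 7.37
eef_pos: [0.4782, 0.1835, 0.082]
tcp_rot: [-3.141, 0.001, -0.006]
ft_force: [8.4, -1.1, 1.4]
opening: 0.0251
grip_force: 35.8
```

```bash
python3 - <<'E'
from h import *
s=bolt("wrist");s=bolt()
E
```

```text
wrist bolt 2.166 n 1671 lever 0.118 r 0.1083 [ 8.3 -1.8  2.4] 7.4167
top bolt 2.198 n 87 lever 0.119 r 0.1083 [ 8.5 -1.2  2.2] 7.4667
```

>>> apply_moves --commands '[[[0.037,-0.229,0,0,1],[0.057,-0.225,0,0,1],[0.075,-0.219,0,0,1],[0.094,-0.212,0,0,1],[0,0,0,0,1],[0,0,0,0,1],[0,0,0,0,1]]]'

```text
clock: 8.05
eef_pos: [0.4883, 0.2194, 0.082]
tcp_rot: [-3.141, -0.001, -0.005]
ft_force: [6.9, -3.1, 7.0]
opening: 0.025
grip_force: 36.3
```

```bash
python3 - <<'E'
from h import *
s=bolt("wrist");save(s,"w5.png");s=bolt()
m=mask(s,"green");m[:,240:]=False;g=world(s,m)
a=np.arctan2(-(g[:,1]-HUB[1]),g[:,0]-HUB[0])+2.4-np.pi/2;print(np.percentile(a,[2,50,98]))
cv2.imwrite("pics/c6.png",cv2.resize(s["img"][130:290,90:240],None,fx=3.7,fy=3.7,interpolation=cv2.INTER_CUBIC)[:,:,::-1])
E
```

```text
wrist bolt 2.368 n 1458 lever 0.46 r 0.1088 [ 6.  -3.1  6.7] 8.1
top bolt 2.396 n 91 lever 0.459 r 0.1088 [ 5.8 -1.4  5.8] 8.15
[2.20056213 2.49193459 2.58655433]
```

View pics/c6.png

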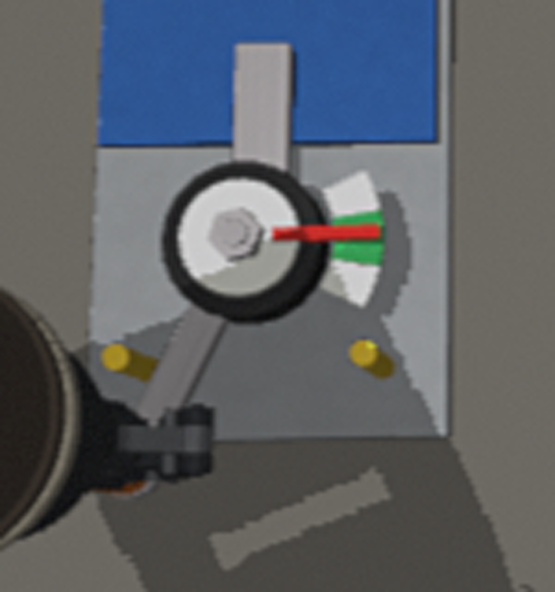

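>>> apply_moves --commands '[[[0,0,0,0,0],[0,0,0,0,0],[0,0,0,0,0],[0,0,0,0,0],[0,0,-0.5,0,0],[0,0,-0.9,0,0],[0,0,-0.9,0,0],[0,0,-0.9,0,0],[0,0,-0.9,0,0],[0,0,0,0,0],[0,0,0,0,0],[0,0,0,0,0]]]'

```text
clock: 9.15
eef_pos: [0.4868, 0.2196, 0.2447]
tcp_rot: [3.142, 0.0, -0.0]
ft_force: [-0.6, 0.2, -0.7]
opening: 0.0855
grip_force: 0.0
```

```bash
python3 - <<'E'
from h import *
s=bolt("wrist");s=bolt()
print(arm.finish_job())
E
```

```text
wrist bolt 2.37 n 275 lever 0.454 r 0.1105 [ 0.2  0.  -0.6] 9.2
top bolt 2.391 n 84 lever 0.453 r 0.1106 [-0.1  0.6  0.5] 9.25
the job is handed in; nothing more can be done
None
```

The blue panel's bolt now reads about 2.38 rad, inside the green field (2.2 to 2.6); I let go of the lever, left the bare panel's jig alone, and handed the job in at about 9 s.

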